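Press a label holder home in the empty label rail of a file box

TASK

One of the three file boxes still has no label: take the label holder that stands loose on the desk and push it down into that box's empty label rail, behind the lip, with its card facing out to the front. Press it fully home onto the mounting tape in the rail with a firm push, about a kilogram's weight, without forcing it, and finish while you are still pressing it there: do not let go. Leave the other things on the desk where they are.

Things in the scene. Friction and masses are not known exactly. Their poses are not given: they have to be found in the camera images.
- holder: Loose grey plastic label holder standing on the desk, an upside-down T, about 80 g. Foot 18 mm thick (x), 68 wide (y), 20 high; above it a plate 9 mm thick (x), 68 wide (y), from 20 to 82 mm up, centred on the foot: grip it across this plate. Origin: centre of the foot's underside; z up, y along its width. The paper card with a blue top band is on its -x face.
- holder_face (a point): Centre of the label holder's card: 4.5 mm to -x of the origin and 52 mm above the foot's underside.
- file_open: The file box whose label rail is EMPTY, fixed on a mat 2 mm thick. Beige plastic, 94 mm wide (y), 235 deep (x), 118 high in front, 160 at the back; blue folders up to 155 mm high begin 49 mm behind the middle of the rail's slot. The rail is a ledge along the box's front. Origin: under the middle of the slot, at the box's underside; x from the lip into the box, y along the rail, z up.
- file_open_rail (a point): Middle of the empty slot's floor (top of its white mounting tape, which hardly gives), 88 mm above the box's underside; axes as the box. The slot is 22 mm wide (x), between the lip at -x and the box's front wall at +x, and 82 mm long (y), between end cheeks. Tops above this point: lip and cheeks 18 mm, front wall 30 mm.
- file_first: A file box just like it, whose rail already holds a label holder (fixed, its top 170 mm above the box's underside). Same origin and axes as file_open. The three boxes stand side by side about 150 mm apart in any order, each a little askew.
- file_second: The third file box, also with a label holder already fitted (fixed). Same origin and axes.
- mug: White mug, 80 mm across, 92 mm high, handle at its +y side. Origin: centre of its underside. To be left alone.
- stapler: Black and grey stapler, 125 mm long (x), 34 mm wide, about 50 mm high. Origin: centre of its underside. To be left alone.
- notes: Block of yellow sticky notes, 76 x 76 mm, 31 mm high. Origin: centre of its underside. To be left alone.
- mouse: Black computer mouse, 100 mm long (x), 58 mm wide, 32 mm high. Origin: centre of its underside. To be left alone.
- binder_clip: Dark binder clip lying down, 41 mm wide (y), its wire handles reach 41 mm to +x, 19 mm high. Origin: under its middle. To be left alone.
- calculator: Grey calculator lying flat, 150 mm long (x), 85 mm wide, 17 mm high. Origin: centre of its underside. To be left alone.
Mind the look-alikes: they are no part of the job. What is shaped like the holder but turquoise is not meant.

How it is judged:
At the end, for the whole second after the job is handed in: The label holder is upright in the empty rail behind the lip, its foot down on the tape (within 1.5 mm), its card to the front (the robot's side of the rail), and the fingers still press it there with more than 4 N when the program ends and for the second after (z of holder in the frame of file_open_rail below 0.0015 m and horizontal distance between holder and file_open_rail below 0.01 m and x of holder_face in the frame of file_open_rail below 0 m and angle between the z axis of holder and the z axis of file_open, either way round below 0.08 rad and contact force between holder and file_open above 4 N and contact force between holder and the fingers above 1 N and linear speed of holder below 0.02 m/s); the arm keeps its last pose, push and grip.
It fails at once if the label holder is forced against the file box with more than 50 N (contact force between holder and file_open above 50 N).
It fails at once if another thing on the desk is shifted by more than 30 mm (distance of any of mug, stapler, notes, mouse, binder_clip, calculator from where it was at the start of the episode above 0.03 m).
It also fails if it takes over 42 s, if anything falls off the work surface, if the arm or the gripper's body presses on something with over 40 N, if the wrist force passes 120 N, or if a joint passes its speed limit or range.

ROBOT

A 6-joint arm with a two-finger parallel gripper is mounted at the origin on the work surface. World frame = base frame: x ahead of the robot, y to its left, z up, the work surface at z = 0. Lengths are in m, angles in rad, forces in N, time in s.
With the tool pointing down it reaches from about 0.25 to 0.775 m from the base axis. Payload 4 kg.
Tool frame: the origin (TCP) lies between the finger pads; the fingertips stand 14 mm ahead of it and the grasp point (between the pads) lies 5 mm behind it (tip_reach is the distance from the TCP to the fingertips, in m); z points along the fingers, y is the line along which they close (so a half turn about z gives the same grasp; the last joint's range is limited). The gripper opens to 94 mm and grips with 3 to 60 N. Pads are 16 mm wide; open, the fingers measure 119 mm over their backs; the gripper's body (75 mm by 177 mm) begins 78 mm behind the grasp point.
Start: joints at [1.059, 0.087, 1.371, -0, 1.684, -0.103], TCP at [0.219, 0.505, 0.195] pointing down, gripper open.
Joint ranges: [-3.1, 3.1], [-0.76, 2.03], [0.27, 2.55], [-1.08, 4.22], [0.17, 2.65], [-2.57, 2.57]. Speed limits (rad/s): [2.79, 2.79, 3.14, 3.14, 3.14, 3.14].

INTERFACE

Orientations are given as [roll, pitch, yaw] about the fixed x, y, z axes, in that order (R = Rz(yaw) Ry(pitch) Rx(roll)).
In Python, from bench import * gives the robot as it stands. The module is installed in compiled form; this text tells all that it offers.
- The arm moves only by the tool servo_tool, never from a script. Its argument "targets" is a list of rows, each a list of 4 numbers: the shift along the tool's x, y, z in cm, then the turn about the tool's z in degrees. A call has 1 to 8 rows; each row is the pose to reach, as a shift and turn from the pose commanded when the call began, along the tool's axes at that moment; what a row does not reach only later rows make up. A row lasts 1/8 s, in which the tool goes at most 62.5 mm and 10.7 degrees, less where a joint would pass 70% of its speed; a pose out of reach is approached as far as the arm can. A call with a gripper value outside its range is refused whole. "claw" is the closure in counts, from 0 (fully open) to 255 (shut), set as the call begins (left out, the last holds). The fingers move at their own pace and stop on an object; the grip force is fixed at half the most. Time passes only in rows, so rows that repeat a pose let the fingers close. It gives the time, the measured TCP pose, the force, the opening and the grip force at its end, in the units of the state.
- get_obs(): the state, without advancing time (a new reading comes with each control period).
- snapshot(name): name is "scene" or "top" or "wrist"; returns the picture (480x640x3 uint8, blue, green, red); there is no depth.
- camera_model(name): a dict with "camera_matrix" (3x3 intrinsics, pixels), "camera_from_world" (4x4, takes a point from world to camera coordinates). Camera axes: x right, y up, looking along -z (the intrinsics and any distortion apply to the point x, -y, -z); pixel columns grow to the right and rows downward; lengths in m; the calibration is good to about 2 mm. A picture is of the moment at which its call begins: read the wrist's pose just before it. camera_model takes no time and is no camera call; for the wrist camera it gives the pose at the moment of the call.
- close_job(): hands the job in; it is judged then, once.
The state is a dict: "time": time; "joint_positions": joint angles; "qvel": joint speeds; "joint_torque": joint torques, N m; "tool_pos": TCP position; "ee_rot": TCP orientation; "wrist_force": force on the tool from outside, world axes, zero at the start; "wrist_torque": the same for the moment, N m; "width": finger opening in m; "finger_force": force on a finger pad.
Only numpy, scipy, OpenCV 4.12 (cv2) and the standard library are available. Lean on these libraries where they do the work, as an engineer would, in place of code of your own. Each camera call takes 0.05 s, during which the arm holds its last target. There are 200 camera calls.

## Working session

There is one attempt and no reset: what is moved stays moved. The work goes in short steps, Python scripts to look and compute and a tool call to move; the robot and the scene stay as the last step left them, time stands still between calls to the robot, and variables do not carry over. Pictures are saved under pics/ and viewed, at most 10 in all, crops included, and the job is handed in when it is done.

Besides the shell and the picture viewer there is one more tool, called after "Emit:" in YAML: its name, and indented under it one key for each argument. servo_tool: Moves the arm, as the interface text tells. Its arguments: {"type":"object","properties":{"targets":{"type":"array"},"claw":{"type":"number"}},"required":["targets"]}

```bash
mkdir -p pics; cat > h.py <<'E'
from bench import *
import numpy as np, cv2
def ray(cam,u,v):
    K=np.array(cam["camera_matrix"]);T=np.array(cam["camera_from_world"])
    d=np.linalg.inv(K)@[u,v,1]; d=np.array([d[0],-d[1],-d[2]])
    return -T[:3,:3].T@T[:3,3], T[:3,:3].T@d
def onz(cam,u,v,z):
    o,d=ray(cam,u,v); return o+d*(z-o[2])/d[2]
def proj(cam,p):
    K=np.array(cam["camera_matrix"]);T=np.array(cam["camera_from_world"])
    c=T[:3,:3]@p+T[:3,3]; q=K@[c[0],-c[1],-c[2]]; return q[:2]/q[2]
E
python3 - <<'E'
from h import *
for n in("scene","top"):
    cv2.imwrite(f"pics/{n}1.png",snapshot(n)); c=camera_model(n); print(n,c.keys(),np.round(ray(c,320,240),3))
print(get_obs())
E
```

```text
scene dict_keys(['camera_matrix', 'camera_from_world']) [[ 0.828 -0.567  0.93 ]
 [-0.355  0.534 -0.768]]
top dict_keys(['camera_matrix', 'camera_from_world']) [[ 0.279  0.003  1.282]
 [ 0.152  0.017 -0.988]]
{'time': 0.1, 'joint_positions': array([ 1.05889076e+00,  8.78735875e-02,  1.37210036e+00, -3.07948043e-06,
        1.68359091e+00, -1.03120612e-01]), 'qvel': array([-0.00231498, -0.00119559, -0.00379302,  0.00057753, -0.00034305,
       -0.00028837]), 'joint_torque': array([ 2.98081912e-03, -3.41249263e+01, -3.03302872e+01,  7.20535289e-02,
        3.03647888e-02, -1.17921563e-04]), 'tool_pos': array([0.21838429, 0.50422458, 0.19362675]), 'ee_rot': array([-3.13963062e+00, -1.99969750e-04,  2.73280716e+00]), 'wrist_force': array([-0.49888121, -0.42500636, -0.47167965]), 'wrist_torque': array([ 0.01823197,  0.00547126, -0.03936817]), 'finger_force': 0.0, 'width': 0.09406634230298168}
```

View pics/scene1.png

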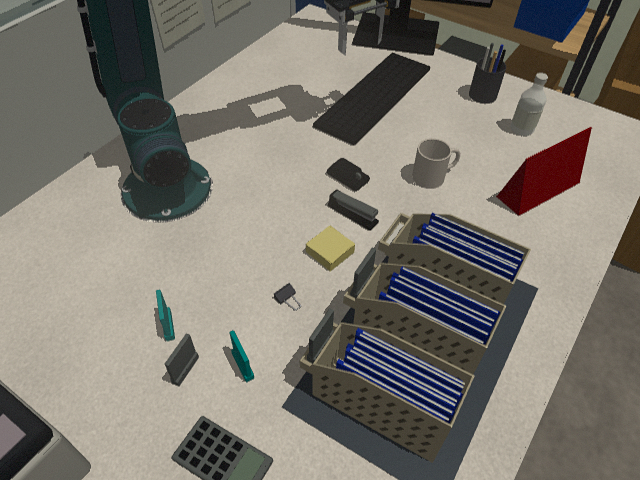

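View pics/top1.png

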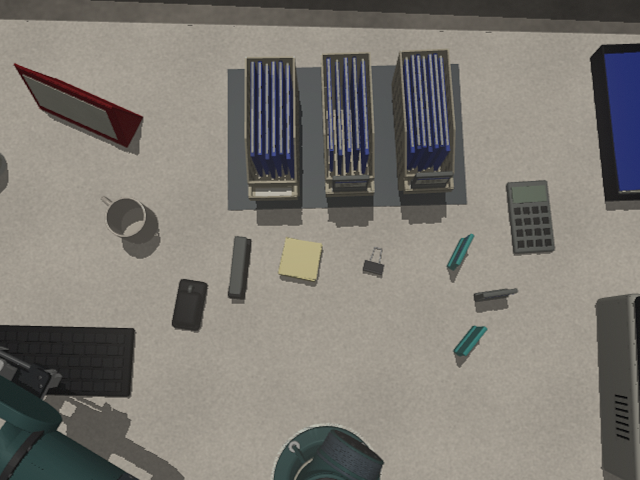

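The empty rail is on the +y box (top view around (273,188), white tape). The grey holder is at top (495,295), between two turquoise look-alikes. I'll zoom in on both.

```bash
python3 - <<'E'
from h import *
t=cv2.imread("pics/top1.png");s=cv2.imread("pics/scene1.png")
a=cv2.resize(t[275:315,460:530],(770,440)[:2],interpolation=cv2.INTER_CUBIC)[:, :400*2]
a=cv2.resize(t[280:310,465:525],(400,200),interpolation=cv2.INTER_CUBIC)
b=cv2.resize(t[170:210,235:315],(400,200),interpolation=cv2.INTER_CUBIC)
c=cv2.resize(s[325:395,150:220],(400,400),interpolation=cv2.INTER_CUBIC)
d=cv2.resize(s[205:275,360:430],(400,400),interpolation=cv2.INTER_CUBIC)
cv2.imwrite("pics/crop1.png",np.vstack([np.hstack([a,b]),np.hstack([c,d])]))
E
```

```text
(no output)
```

View pics/crop1.png

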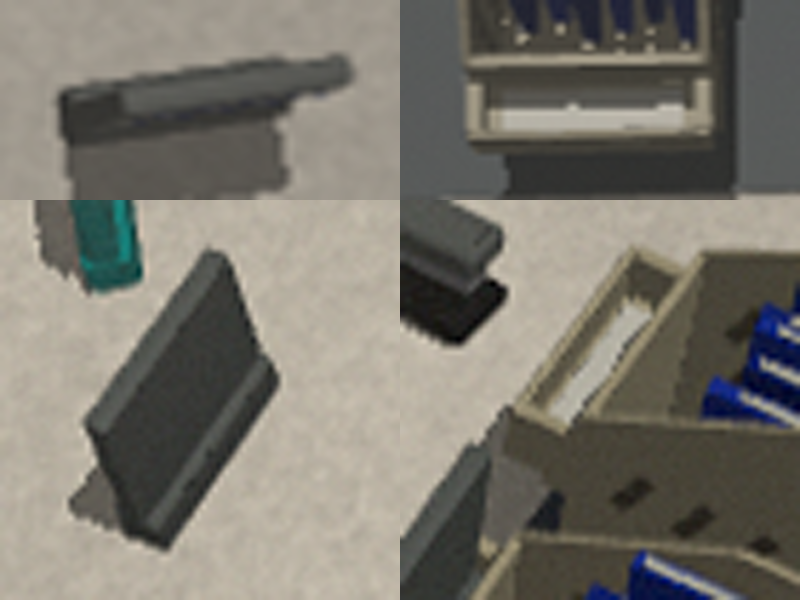

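```bash
python3 - <<'E'
from h import *
c=camera_model("top")
def seg(a,b,z):
    A,B=onz(c,*a,z),onz(c,*b,z); d=A-B; print(np.round((A+B)/2,4),"len",round(np.hypot(*d[:2]),4),"yaw",round(np.degrees(np.arctan2(-d[0],d[1])),1))
seg((483.3,296),(517.5,290.5),.082)   # plate top
seg((474.5,300.5),(508,297),.02) # foot
seg((249,198),(297.4,198),.108)
seg((252,191),(295,190),.108)
for u,v in((252,186),(252,197),(294,186),(294,197)): print(np.round(onz(c,u,v,.108),4))
o=get_obs();print(o["tool_pos"],np.degrees(o["ee_rot"]))
E
```

```text
[ 0.3689 -0.3261  0.082 ] len 0.067 yaw 10.4
[ 0.362  -0.3245  0.02  ] len 0.0683 yaw 7.3
[0.5392 0.1143 0.108 ] len 0.0928 yaw 1.4
[0.5539 0.1143 0.108 ] len 0.0826 yaw 2.8
[0.5618 0.156  0.108 ]
[0.5402 0.155  0.108 ]
[0.5638 0.0752 0.108 ]
[0.5422 0.0745 0.108 ]
[0.21838429 0.50422458 0.19362675] [-1.79887583e+02 -1.14574227e-02  1.56578316e+02]
```

Emit:
servo_tool:
  targets:
    - [-6,-3,0,7]
    - [-12,-11,0,14]
    - [-18,-20,0,21]
    - [-23,-29,0,28]
    - [-28,-37,0,35]
    - [-33,-45,0,42]
    - [-37,-53,0,49]
    - [-41,-60,0,56]

```text
time: 1.1
tool_pos: [0.3286, 0.0237, 0.1945]
ee_rot: [3.141, 0.0, 1.752]
wrist_force: [0.2, 0.3, 0.2]
width: 0.0941
finger_force: 0.0
```

```bash
cat >> h.py <<'E'
def delta(x,y,z,psi):
    o=get_obs();p=o["tool_pos"];a=o["ee_rot"][2];d=np.array([x,y,z])-p
    c,s=np.cos(a),np.sin(a)
    print("t",round(o["time"],2),"pos",np.round(p,4),"psi",round(np.degrees(a),2),"F",np.round(o["wrist_force"],1))
    print("move cm",np.round(100*np.array([c*d[0]+s*d[1],s*d[0]-c*d[1],-d[2]]),2),"turn",round(np.degrees(a)-psi,2))
E
python3 -c "
from h import *
delta(.366,-.326,.195,100)"
```

```text
t 1.1 pos [0.3286 0.0237 0.1945] psi 100.38 F [0.2 0.3 0.2]
move cm [-35.07  -2.63  -0.05] turn 0.38
```

Emit:
servo_tool:
  targets:
    - [-6,-0.5,0,0]
    - [-12,-1,0,0]
    - [-18,-1.5,0,0]
    - [-24,-2,0,0]
    - [-30,-2.4,0,0]
    - [-35,-2.6,0,0]
    - [-35,-2.6,0,0]
    - [-35,-2.6,0,0]

```text
time: 2.1
tool_pos: [0.3674, -0.3227, 0.194]
ee_rot: [-3.141, -0.002, 1.755]
wrist_force: [-0.3, 0.1, 0.3]
width: 0.094
finger_force: 0.0
```

```bash
python3 -c "
from h import *
delta(.366,-.326,.195,100)
c=camera_model('wrist');im=snapshot('wrist');cv2.imwrite('pics/w1.png',im)
np.savez('w1',K=c['camera_matrix'],T=c['camera_from_world'])
print(proj(c,np.array([.366,-.326,.082])))"
```

```text
t 2.1 pos [ 0.3674 -0.3227  0.194 ] psi 100.57 F [-0.3  0.1  0.3]
move cm [-0.3 -0.2 -0.1] turn 0.57
[323.84592428 236.08179211]
```

View pics/w1.png

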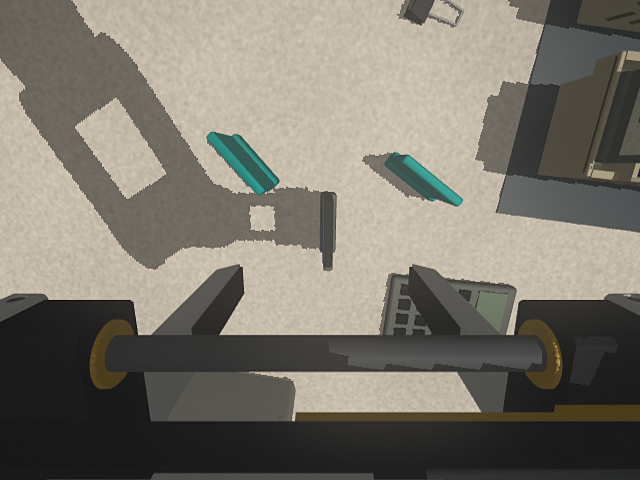

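The wrist view shows the grey holder around (328,192–270), centred between the fingers. Zooming in on it.

```bash
python3 -c "
from h import *
im=cv2.imread('pics/w1.png');cv2.imwrite('pics/c2.png',cv2.resize(im[180:280,290:370],(480,600),interpolation=cv2.INTER_CUBIC))
c=camera_model('wrist');print(np.round(ray(c,320,240),3))"
```

```text
[[ 0.354 -0.257  0.385]
 [ 0.029 -0.236 -0.971]]
```

View pics/c2.png

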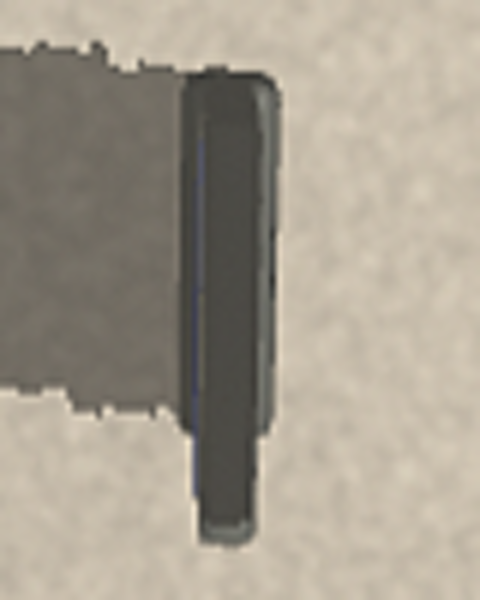

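The blue card band shows on the left (base) side, so the card already faces −x. The plate's top runs from (328.7,200) to (328,268).

```bash
python3 -c "
from h import *
c=camera_model('wrist')
A=onz(c,328.7,199.5,.082);B=onz(c,328,268,.082);d=A-B;m=(A+B)/2
yaw=np.degrees(np.arctan2(-d[0],d[1]));print(m,np.linalg.norm(d),yaw)
delta(m[0],m[1],.053,yaw+90)"
```

```text
[ 0.37009884 -0.32363235  0.082     ] 0.06522917240338985 10.154234154063765
t 2.15 pos [ 0.3676 -0.3223  0.1945] psi 100.62 F [-0.6 -0.1 -0.3]
move cm [-0.17  0.22 14.15] turn 0.47
```

Emit:
servo_tool:
  targets:
    - [-0.2,0.2,4,0.5]
    - [-0.2,0.2,8,0.5]
    - [-0.2,0.2,11,0.5]
    - [-0.2,0.2,13,0.5]
    - [-0.2,0.2,14.1,0.5]
    - [-0.2,0.2,14.1,0.5]
  claw: 100

```text
time: 2.9
tool_pos: [0.37, -0.3239, 0.0535]
ee_rot: [-3.141, -0.001, 1.748]
wrist_force: [0.6, 0.6, 0.3]
width: 0.0574
finger_force: 0.0
```

Emit:
servo_tool:
  targets:
    - [0,0,0,0]
    - [0,0,0,0]
    - [0,0,0,0]
    - [0,0,0,0]
    - [0,0,0,0]
    - [0,0,0,0]
    - [0,0,0,0]
  claw: 255

```text
time: 3.78
tool_pos: [0.3701, -0.325, 0.0537]
ee_rot: [3.142, 0.0, 1.747]
wrist_force: [0.6, 0.6, 0.6]
width: 0.0087
finger_force: 30.0
```

Emit:
servo_tool:
  targets:
    - [0,0,-4,0]
    - [0,0,-9,0]
    - [0,0,-15,0]
    - [0,0,-20,0]
    - [0,0,-23,0]
    - [0,0,-23,0]

```text
time: 4.53
tool_pos: [0.3708, -0.3258, 0.2863]
ee_rot: [3.139, 0.005, 1.747]
wrist_force: [-0.8, -0.2, -2.1]
width: 0.0086
finger_force: 30.0
```

```bash
python3 -c "
from h import *
print(get_obs()['width']);delta(.552,.03,.285,92)"
```

```text
0.00860150742242474
t 4.53 pos [ 0.3708 -0.3258  0.2863] psi 100.08 F [-0.8 -0.2 -2.1]
move cm [31.86 24.07  0.13] turn 8.08
```

Emit:
servo_tool:
  targets:
    - [4,3,0,1]
    - [8,6,0,2]
    - [12,9,0,3]
    - [17,13,0,5]
    - [22,17,0,6]
    - [27,20,0,7]
    - [30,23,0,8]
    - [32,24,0,8]

```text
time: 5.52
tool_pos: [0.5502, 0.0343, 0.2797]
ee_rot: [-3.136, -0.001, 1.609]
wrist_force: [-0.3, -0.3, -0.2]
width: 0.0087
finger_force: 30.0
```

Emit:
servo_tool:
  targets:
    - [0,0,0,0]
    - [0,0,0,0]

```text
time: 5.78
tool_pos: [0.5497, 0.0313, 0.2822]
ee_rot: [-3.139, 0.0, 1.606]
wrist_force: [0.5, -0.7, -0.9]
width: 0.0088
finger_force: 30.0
```

```bash
python3 -c "
from h import *
delta(.552,.114,.285,92)
c=camera_model('wrist');im=snapshot('wrist');cv2.imwrite('pics/w2.png',im)
print(proj(c,np.array([.552,.114,.09])),proj(c,np.array([.552,.02,.225])))"
```

```text
t 5.78 pos [0.5497 0.0313 0.2822] psi 92.04 F [ 0.5 -0.7 -0.9]
move cm [ 8.25  0.53 -0.28] turn 0.04
[330.96825529 143.76257121] [328.81308857 262.37320782]
```

View pics/w2.png

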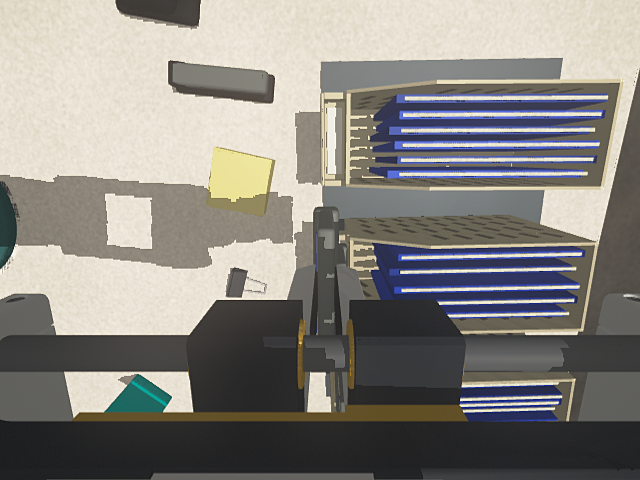

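The empty rail is clearly visible at (322–350, 93–187), with the holder in the grip at (325,210–). Zooming in on both.

```bash
python3 -c "
from h import *
im=cv2.imread('pics/w2.png');cv2.imwrite('pics/c3.png',np.hstack([cv2.resize(im[85:195,305:365],(327,600),interpolation=cv2.INTER_CUBIC),cv2.resize(im[200:310,290:360],(382,600),interpolation=cv2.INTER_CUBIC)]))"
```

```text
(no output)
```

View pics/c3.png

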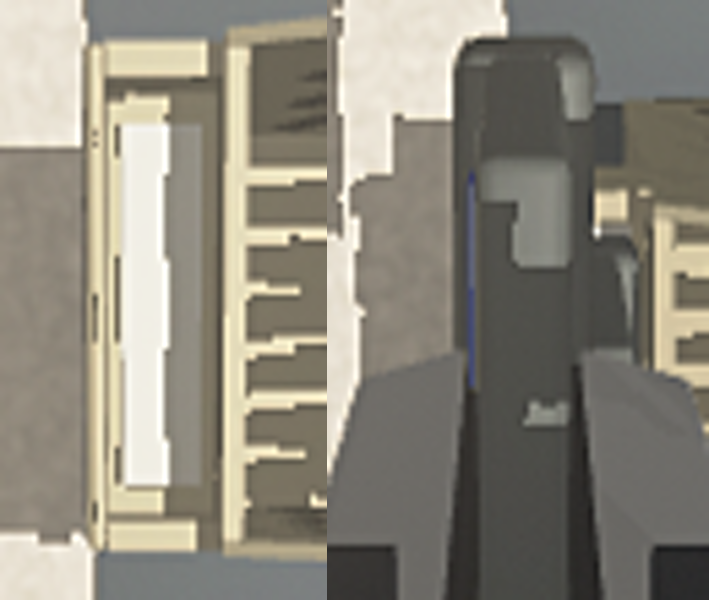

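```bash
python3 -c "
from h import *
c=camera_model('wrist');k=5.4545
P=lambda x,y,z:onz(c,305+x/k,85+y/k,z)
lt,lb=P(106,77,.108),P(108,520,.108)
wt,wb=P(226,77,.12),P(223,520,.12)
print('lip',lt,lb,np.linalg.norm(lt-lb));print('wall',wt,wb)
for a,b in((lt,lb),(wt,wb)):
  d=a-b;print('yaw',np.degrees(np.arctan2(-d[0],d[1])))
print('gap',((wt+wb)-(lt+lb))/2,'mid',(lt+lb+wt+wb)/4)
t=[P(x,y,.09) for x in(122,202) for y in(125,485)];print('tape',np.mean(t,0),t)
print('foot end',onz(c,290+(525-327)/k,200+45/k,.249),'plate top',onz(c,290+(525-327)/k,200+158/k,.3107-.0),get_obs()['tool_pos'])
"
```

```text
lip [0.54373036 0.15667025 0.108     ] [0.5469165  0.07483427 0.108     ] 0.08189798865390589
wall [0.56555016 0.15550211 0.12      ] [0.56889205 0.07636605 0.12      ]
yaw 2.2295874454528364
yaw 2.418147749448685
gap [0.02189768 0.00018182 0.012     ] mid [0.55627226 0.11584317 0.114     ]
tape [0.55638186 0.11614667 0.09      ] [array([0.54703947, 0.1508077 , 0.09      ]), array([0.54956578, 0.08092148, 0.09      ]), array([0.56284002, 0.15135981, 0.09      ]), array([0.56608219, 0.08149767, 0.09      ])]
foot end [0.54853454 0.06527858 0.249     ] plate top [0.54843158 0.0639938  0.3107    ] [0.54976902 0.03104617 0.28275849]
```

```bash
python3 -c "
from h import *
delta(.5563,.116,.18,92.3)"
```

```text
t 5.83 pos [0.5498 0.031  0.2828] psi 92.01 F [-0.7 -0.4 -0.8]
move cm [ 8.47  0.95 10.28] turn -0.29
```

Emit:
servo_tool:
  targets:
    - [3,0.5,0,-0.3]
    - [6,0.9,0,-0.3]
    - [8,0.9,2,-0.3]
    - [8.5,0.9,5,-0.3]
    - [8.5,0.9,8,-0.3]
    - [8.5,0.9,10,-0.3]
    - [8.5,0.9,10.3,-0.3]
    - [8.5,0.9,10.3,-0.3]

```text
time: 6.82
tool_pos: [0.5565, 0.1166, 0.1814]
ee_rot: [3.141, -0.0, 1.611]
wrist_force: [-0.5, -0.4, -0.3]
width: 0.0087
finger_force: 30.0
```

Emit:
servo_tool:
  targets:
    - [0,0,0,0]
    - [0,0,0,0]

```text
time: 7.08
tool_pos: [0.5568, 0.1173, 0.1819]
ee_rot: [3.139, -0.0, 1.612]
wrist_force: [0.1, -0.1, -1.3]
width: 0.0087
finger_force: 30.0
```

```bash
python3 -c "
from h import *
delta(.5563,.116,.1435,92.3)"
```

```text
t 7.08 pos [0.5568 0.1173 0.1819] psi 92.37 F [ 0.1 -0.1 -1.3]
move cm [-0.13 -0.06  3.84] turn 0.07
```

Emit:
servo_tool:
  targets:
    - [-0.1,-0.05,0.6,0]
    - [-0.1,-0.05,1.2,0]
    - [-0.1,-0.05,1.8,0]
    - [-0.1,-0.05,2.3,0]
    - [-0.1,-0.05,2.8,0]
    - [-0.1,-0.05,3.2,0]
    - [-0.1,-0.05,3.4,0]
    - [-0.1,-0.05,3.4,0]

```text
time: 8.07
tool_pos: [0.5558, 0.1163, 0.1466]
ee_rot: [-3.142, -0.0, 1.612]
wrist_force: [-0.1, -0.5, -0.5]
width: 0.0093
finger_force: 30.0
```

Emit:
servo_tool:
  targets:
    - [0,0,0.1,0]
    - [0,0,0.2,0]
    - [0,0,0.3,0]

```text
time: 8.45
tool_pos: [0.5558, 0.1164, 0.1437]
ee_rot: [3.141, -0.0, 1.612]
wrist_force: [0.4, 0.0, -1.1]
width: 0.0087
finger_force: 30.0
```

Emit:
servo_tool:
  targets:
    - [0,0,0.05,0]
    - [0,0,0.1,0]
    - [0,0,0.1,0]

```text
time: 8.82
tool_pos: [0.556, 0.1164, 0.1437]
ee_rot: [3.14, -0.0, 1.612]
wrist_force: [-0.9, -0.1, 4.5]
width: 0.0086
finger_force: 30.0
```

Contact is at the expected height. Now pressing to about 10 N.

Emit:
servo_tool:
  targets:
    - [0,0,0.05,0]
    - [0,0,0.05,0]
    - [0,0,0.05,0]

```text
time: 9.2
tool_pos: [0.5561, 0.1164, 0.1437]
ee_rot: [3.14, -0.0, 1.612]
wrist_force: [-1.8, -0.4, 6.1]
width: 0.0089
finger_force: 30.0
```

Emit:
servo_tool:
  targets:
    - [0,0,0.05,0]
    - [0,0,0.1,0]
    - [0,0,0.1,0]
    - [0,0,0.1,0]

```text
time: 9.7
tool_pos: [0.5561, 0.1164, 0.1437]
ee_rot: [3.139, -0.0, 1.612]
wrist_force: [-2.9, -0.1, 9.1]
width: 0.0087
finger_force: 30.0
```

Emit:
servo_tool:
  targets:
    - [0,0,0.04,0]
    - [0,0,0.04,0]
    - [0,0,0.04,0]
    - [0,0,0.04,0]

```text
time: 10.2
tool_pos: [0.5562, 0.1164, 0.1436]
ee_rot: [3.139, -0.0, 1.612]
wrist_force: [-2.6, -0.5, 11.0]
width: 0.0091
finger_force: 30.0
```

```bash
python3 -c "
from h import *
im=snapshot('scene');cv2.imwrite('pics/s3.png',cv2.resize(im[150:300,320:480],(640,600),interpolation=cv2.INTER_CUBIC));delta(.5563,.116,.1435,92.3)"
```

```text
t 10.25 pos [0.5562 0.1164 0.1437] psi 92.38 F [-3.4 -0.2 10.9]
move cm [-0.04  0.01  0.02] turn 0.08
```

View pics/s3.png

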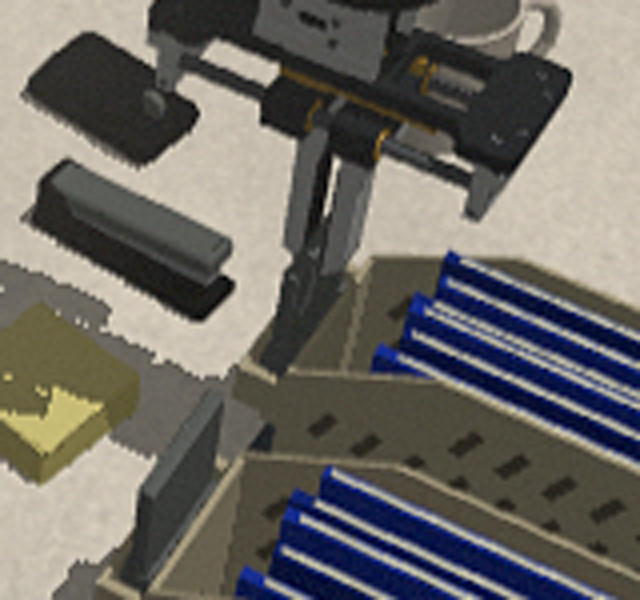

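The picture shows the holder (crop around (305,310)) upright in the rail behind the lip, still gripped and pressed at about 11 N. Nothing else on the desk has been disturbed.

```bash
python3 -c "
from h import *
print(close_job())"
```

```text
the job is handed in; nothing more can be done
None
```

I handed the job in with the label holder seated in the empty rail, card facing the front, and the gripper still pressing it down at about 11 N (10.2 s on the robot's clock); the judge's verdict was not shown.

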